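# Clear the scraps off the cutting board

### The arm

A 7-joint arm with a two-finger parallel gripper is mounted at the origin on the work surface. World frame = base frame: x ahead of the robot, y to its left, z up, the work surface at z = 0. Lengths are in m, angles in rad, forces in N, time in s.
With the tool pointing down it reaches from about 0.4 to 0.85 m from the base axis. Payload 6.9 kg.
Tool frame: the origin (TCP) lies at the centre of the arm's flange, where the gripper is bolted on; the fingertips stand 173 mm ahead of it and the grasp point (between the pads) lies 155 mm ahead of it (env.finger_overhang is the distance from the TCP to the fingertips, in m); z points along the fingers, y is the line along which they close (so a half turn about z gives the same grasp; the last joint's range is limited). The gripper opens to 85 mm and grips with 20 to 120 N. Pads are 22 mm wide; open, the fingers measure 114 mm over their backs; the gripper's body (76 mm by 85 mm) begins 54 mm behind the grasp point. The pads swing forward as they close: fully open they stand 13 mm farther back than shut.
Start: joints at [1.256, 0.507, -0.238, 1.5, 0.126, 1.149, -0.155], TCP at [0.255, -0.57, 0.405] pointing down, gripper open.
Joint ranges: [-3.08, 3.08], [-0.24, 2.05], [-1.43, 1.35], [0, 2.5], [-1.52, 4.66], [0.17, 1.96], [-2.89, 2.89]. Speed limits (rad/s): [2.39, 2.39, 3.14, 3.14, 3.14, 3.14, 3.14].

### API

Orientations are given as a 3x3 rotation matrix whose columns are the frame's x, y, z axes.
In Python, from workcell import env gives the robot as it stands. The module is installed in compiled form; this text tells all that it offers.
- The arm moves only by the tool carry_out, never from a script. Its argument "moves" is a list that holds one entry, the list of rows, each a list of 5 numbers: the shift along the tool's x, y, z in mm, then the turn about the tool's z in degrees, then the closure, from -1 (fully open) to 1 (shut). In form: [[[x, y, z, spin, gripper], ...]]. A call has 1 to 10 rows; each row shifts and turns the commanded pose from where the row before left it, along the tool's axes as they then stand; what a row does not reach is not made up. A row lasts 1/12 s, in which the tool goes at most 41.7 mm and 7.16 degrees, less where a joint would pass 70% of its speed; a pose out of reach is approached as far as the arm can. A call is refused whole if a number of a shift passes 41.7 or a number of a turn 7.16, either way. A call with a gripper value outside its range is refused whole. The fingers move at their own pace and stop on an object; "force" is the grip in N (left out, the last holds). Time passes only in rows, so rows that do not move let the fingers close. It gives the time, the measured TCP pose, the force, the opening and the grip force at its end, in the units of the state.
- env.read_state(): the state, without advancing time (a new reading comes with each control period).
- env.camera(name): name is "side" or "top" or "wrist"; returns the picture (480x640x3 uint8, red, green, blue); there is no depth.
- env.camera_params(name): a dict with "K" (3x3 intrinsics, pixels), "world_to_cam" (4x4, takes a point from world to camera coordinates). Camera axes: x right, y down, z forward; pixel columns grow to the right and rows downward; lengths in m; the calibration is good to about 2 mm. A picture is of the moment at which its call begins: read the wrist's pose just before it. camera_params takes no time and is no camera call; for the wrist camera it gives the pose at the moment of the call.
- env.finish_job(): hands the job in; it is judged then, once.
The state is a dict: "t": time; "joints": joint angles; "joint_vel": joint speeds; "effort": joint torques, N m; "tcp_pos": TCP position; "tool_rot": TCP orientation; "contact_force": force on the tool from outside, world axes, zero at the start; "wrist_torque": the same for the moment, N m; "finger_gap": opening from 0.0 (shut) to 1.0 (fully open); "grasp_force": force on a finger pad.
Only numpy, scipy, OpenCV 4.12 (cv2) and the standard library are available. Lean on these libraries where they do the work, as an engineer would, in place of code of your own. Each camera call takes 0.05 s, during which the arm holds its last target. There are 200 camera calls.

### The job

Sweep the three scraps lying on the cutting board (the lime half, the cucumber end and the avocado stone half) off the edge of the board into the orange scrap container, pushing them along the board with your fingers and never picking them up. Leave the spice jar and the salt shaker standing where they are on the board.

Things in the scene. Friction and masses are not known exactly. Their poses are not given: they have to be found in the camera images.
- board: Raised pale-wood cutting board, fixed, 280 mm along its x, 300 mm along its y. Origin on the table under its centre, z up; the flat rimless upper surface is 80 mm above it. The slab is 24 mm thick on four short feet. Its two edges at y = +150 mm and y = -150 mm each overhang an open container.
- scrap_tub: Orange open scrap container, empty, fixed, 270 mm along x, 160 mm along y, 53 mm high, walls 6 mm (top 10 mm clear glass), inner floor 6 mm up. Origin at the centre of its underside, z up, axes parallel to the board's. Its centre is 218 mm from the board's centre on the board's +y or -y side, near wall tucked 12 mm under the board: what goes over that edge drops in.
- food_tub: Turquoise container of the same size and frame, with chopped food in it, likewise tucked under the board's other edge; fixed. Nothing belongs in it but its food.
- lime: Squeezed lime half, a green dome 40 mm across and 22 mm high lying flat side down on the board, about 35 g. Loose, rigid, does not roll when sitting on its base. Origin at the centre of its underside, z up.
- lime_mid (a point): Point in the lime half on its axis, 10 mm above its underside.
- cucumber: Cucumber end, a dark green upright disc with a pale top, 36 mm across and 22 mm high, on the board, about 25 g. Loose, rigid, does not roll when sitting on its base. Origin at the centre of its underside, z up.
- cucumber_mid (a point): Point in the cucumber end on its axis, 10 mm above its underside.
- stone: Half of an avocado stone, a brown dome 38 mm across and 21 mm high lying flat side down on the board, about 30 g. Loose, rigid, does not roll when sitting on its base. Origin at the centre of its underside, z up.
- stone_mid (a point): Point in the stone half on its axis, 10 mm above its underside.
- jar: Spice jar with a red cap, 40 mm across, 55 mm high, standing loose on the board among the scraps. Bystander. Origin at the centre of its underside, z up.
- shaker: White salt shaker with a steel top, 36 mm across, 60 mm high, standing loose on the board among the scraps. Bystander. Origin at the centre of its underside, z up.
Not all that is in view belongs to the job. Several things have the shape of the stone; the one meant has the colours described above. Of the things that look like the cucumber, the larger one is meant.

How it is judged:
At the end, for the whole second after the job is handed in: The middle points of all three scraps are inside the orange container (within 130 mm of its centre along x, 75 mm along y, lower than 50 mm above its underside) and stay there; the spice jar and the salt shaker stand upright within 20 mm of where they were (x of lime_mid in the frame of scrap_tub between -0.13 and 0.13 m and y of lime_mid in the frame of scrap_tub between -0.075 and 0.075 m and z of lime_mid in the frame of scrap_tub between 0 and 0.05 m and x of cucumber_mid in the frame of scrap_tub between -0.13 and 0.13 m and y of cucumber_mid in the frame of scrap_tub between -0.075 and 0.075 m and z of cucumber_mid in the frame of scrap_tub between 0 and 0.05 m and x of stone_mid in the frame of scrap_tub between -0.13 and 0.13 m and y of stone_mid in the frame of scrap_tub between -0.075 and 0.075 m and z of stone_mid in the frame of scrap_tub between 0 and 0.05 m and distance of each of jar, shaker from where it was at the start of the episode below 0.02 m and angle between each of jar, shaker's own z axis and vertical below 0.2 rad); the robot touches nothing.
It fails at once if A scrap is picked up: its middle point rises more than 35 mm above the board's surface (about 25 mm above where it lay) (height (world z) of any of lime_mid, cucumber_mid, stone_mid above 0.115 m).
It fails at once if The spice jar or the salt shaker is moved more than 20 mm or tipped (distance of any of jar, shaker from where it was at the start of the episode above 0.02 m or angle between any of jar, shaker's own z axis and vertical above 0.3 rad).
It also fails if it takes over 56 s, if anything falls off the work surface, if the arm or the gripper's body presses on something with over 40 N, if the wrist force passes 120 N, or if a joint passes its speed limit or range.

## Working session

There is one attempt and no reset: what is moved stays moved. The work goes in short steps, Python scripts to look and compute and a tool call to move; the robot and the scene stay as the last step left them, time stands still between calls to the robot, and variables do not carry over. Pictures are saved under pics/ and viewed, at most 10 in all, crops included, and the job is handed in when it is done.

Besides the shell and the picture viewer there is one more tool, called as name([rows], argument=value, ...), one row to a line, values as JSON. carry_out: Moves the arm, as the interface text tells. Its arguments: {"type":"object","properties":{"moves":{"type":"array","items":{"type":"array","items":{"type":"array","items":{"type":"number"}}}},"force":{"type":"number"}},"required":["moves"]}

```bash
mkdir -p pics; python3 - <<'E'
from workcell import env
import cv2, numpy as np
s=env.read_state(); print(s['t'],s['tcp_pos'],np.round(s['tool_rot'],3).tolist(),s['finger_gap'],env.finger_overhang)
for n in ("top","side"):
    cv2.imwrite(f"pics/{n}0.png",env.camera(n)[:,:,::-1])
    p=env.camera_params(n); print(n,np.round(p['K'],1).tolist(),np.round(p['world_to_cam'],3).tolist())
E
```

```text
0.0 [ 0.25518234 -0.57030327  0.40383957] [[0.913, 0.409, -0.001], [0.409, -0.913, 0.002], [-0.0, -0.002, -1.0]] 1.0043961887756663 0.1734
top [[522.2, 0.0, 318.4], [0.0, 522.2, 250.5], [0.0, 0.0, 1.0]] [[0.024, -1.0, 0.01, 0.003], [-0.988, -0.025, -0.154, 0.557], [0.155, -0.006, -0.988, 0.7], [0.0, 0.0, 0.0, 1.0]]
side [[577.7, 0.0, 320.0], [0.0, 577.7, 235.9], [0.0, 0.0, 1.0]] [[0.992, -0.126, 0.005, -0.541], [-0.089, -0.724, -0.684, 0.111], [0.089, 0.678, -0.729, 0.827], [0.0, 0.0, 0.0, 1.0]]
```

View pics/top0.png

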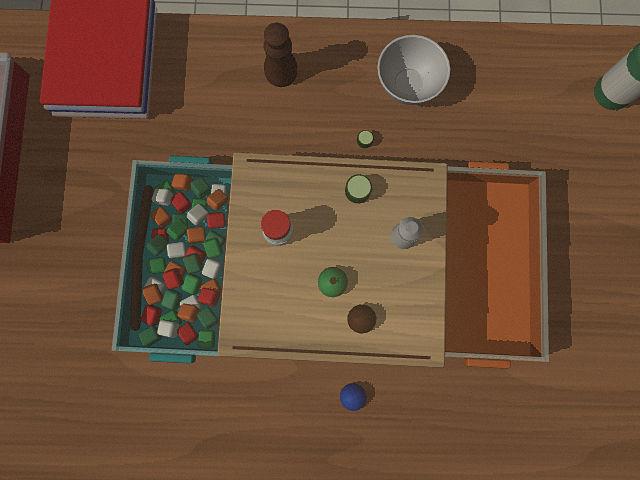

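View pics/side0.png

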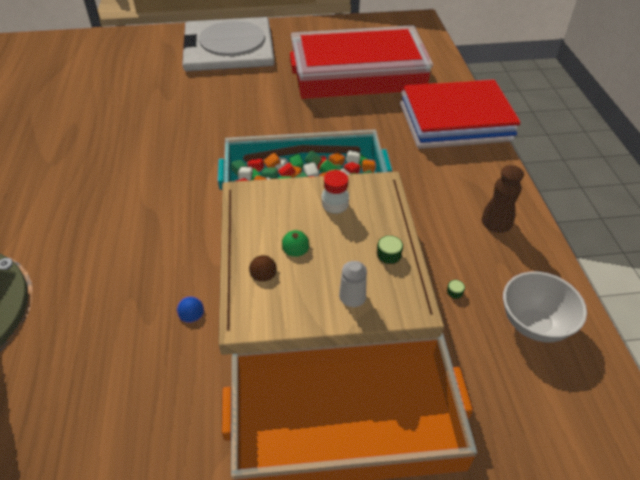

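```bash
cat > h.py <<'E'
from workcell import env
import cv2, numpy as np
def ray(n,uv,z):
    p=env.camera_params(n); M=np.array(p['world_to_cam']); R=M[:3,:3]; c=-R.T@M[:3,3]
    d=R.T@np.linalg.inv(p['K'])@[uv[0],uv[1],1]; return (c+d*(z-c[2])/d[2])
def blobs(img,box,hr,smin,vr):
    x0,y0,x1,y1=box; h=cv2.cvtColor(np.ascontiguousarray(img[y0:y1,x0:x1]),cv2.COLOR_RGB2HSV)
    m=cv2.inRange(h,(hr[0],smin,vr[0]),(hr[1],255,vr[1]))
    n,_,st,c=cv2.connectedComponentsWithStats(m)
    return [(int(st[i,4]),np.round(c[i]+[x0,y0],1).tolist(),st[i,:4].tolist()) for i in range(1,n) if st[i,4]>60]
E
python3 - <<'E'
from h import *
im=cv2.imread("pics/top0.png")[:,:,::-1]
for nm,px in dict(lime=(332,281),cuc=(358,188),stone=(361,318),jarcap=(276,224),shakertop=(408,226),small=(366,138)).items():
    print(nm,im[px[1],px[0]])
print('lime',blobs(im,(312,255,356,305),(45,85),120,(40,255)))
print('cuc',blobs(im,(335,165,385,212),(30,85),60,(20,255)))
print('stone',blobs(im,(340,298,385,342),(0,25),60,(0,95)))
print('cap',blobs(im,(250,200,300,250),(0,8),170,(90,255)))
print('shk',blobs(im,(385,210,430,255),(0,179),0,(0,255))[:0])
for nm,uv,z in [('lime',(332.5,281.5),.09),('cuctop',(358.5,187.5),.102),('stone',(361.5,318.5),.09),('cap',(276,224),.135),('shktop',(409,225),.14),('shk_mid',(405,235),.11),
  ('bTL',(233,153),.08),('bTR',(447,163),.08),('bBR',(445,366),.08),('bBL',(219,356),.08),('tubTR',(546,172),.053),('tubBR',(548,359),.053)]:
    print(nm,np.round(ray('top',uv,z)[:2],4))
for nm,uv,z in [('shk_base',(353,297),.085),('jar_base',(336,203),.085),('lime',(295,244),.09),('cuctop',(390,243),.102),('stone',(263,268),.09)]:
    print('side',nm,np.round(ray('side',uv,z)[:2],4))
a=cv2.resize(im[110:430,200:470],None,fx=2,fy=2,interpolation=cv2.INTER_CUBIC)[:600]
cv2.imwrite("pics/crop.png",a[:,:,::-1])
E
```

```text
lime [79 52 40]
cuc [140 151 108]
stone [83 58 43]
jarcap [141  52  44]
shakertop [123 120 114]
small [145 156 114]
lime []
cuc [(582, [357.7, 187.8], [10, 9, 27, 29])]
stone [(768, [363.8, 317.0], [7, 4, 38, 31])]
cap [(546, [274.7, 223.5], [11, 10, 29, 29])]
shk []
lime [ 0.5088 -0.0026]
cuctop [ 0.6343 -0.0344]
stone [ 0.4612 -0.0415]
cap [0.5749 0.0712]
shktop [ 0.5769 -0.0948]
shk_mid [ 0.5699 -0.095 ]
bTL [0.6853 0.1389]
bTR [ 0.679  -0.1589]
bBR [ 0.4025 -0.1525]
bBL [0.4083 0.1435]
tubTR [ 0.6786 -0.3089]
tubBR [ 0.4137 -0.3002]
side shk_base [ 0.5744 -0.1056]
side jar_base [0.578  0.0707]
side lime [ 0.5089 -0.0091]
side cuctop [ 0.6366 -0.0339]
side stone [ 0.4623 -0.047 ]
```

View pics/crop.png

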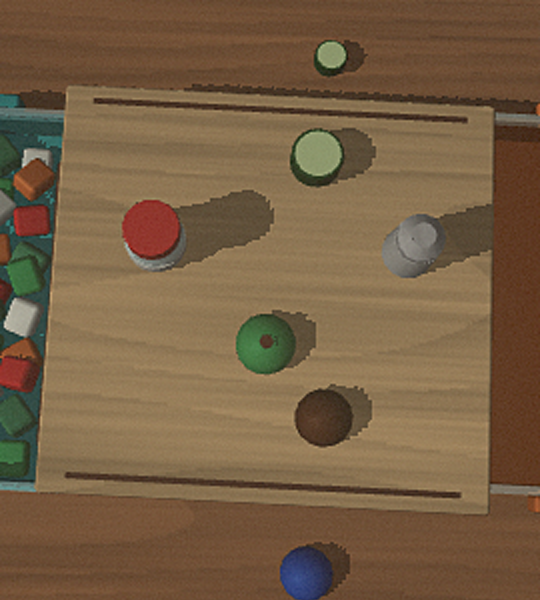

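Only one lime, at (332,281). Cucumber-like things are at (358,188) and (366,138); the first is larger and on the board, so it is the target. Stone-shaped things are the brown one at (361,318) and the blue one at (353,397), and brown fits. The crop confirms both. Orange is on the -y side. I'll push with nearly shut fingers, so that each scrap nests between the two tips.

carry_out([
  [[35,0,0,-6.5,0.6],[35,0,0,-6.5,0.6],[35,0,0,-6.5,0.6],[35,0,0,-6.5,0.6],[35,0,0,-6.5,0.6],[35,0,0,-6.5,0.6],[35,0,0,-6.5,0.6],[35,0,0,-6.5,0.6],[35,0,0,-6.5,0.6],[35,0,0,-6.5,0.6]],
], force=40)

```text
t: 0.93
tcp_pos: [0.454, -0.3025, 0.4043]
tool_rot: [[0.009, 1.0, 0.0], [1.0, -0.009, 0.001], [0.001, 0.0, -1.0]]
contact_force: [0.8, 0.2, 0.4]
finger_gap: 0.203
grasp_force: 0.0
```

carry_out([
  [[36,0.5,0,0,0.6],[36,0.5,0,0,0.6],[36,0.5,0,0,0.6],[36,0.5,0,0,0.6],[36,0.5,0,0,0.6],[36,0.5,0,0,0.6],[36,0.5,0,0,0.6],[36,0.5,0,0,0.6],[28,0.5,0,0,0.6],[0,0,0,0,0.6]],
])

```text
t: 1.77
tcp_pos: [0.4622, 0.0176, 0.4052]
tool_rot: [[0.007, 1.0, 0.001], [1.0, -0.007, 0.003], [0.003, 0.001, -1.0]]
contact_force: [-0.5, 0.2, -0.6]
finger_gap: 0.202
grasp_force: 0.0
```

carry_out([
  [[0,-2,30,0,0.6],[0,0,30,0,0.6],[0,0,30,0,0.6],[0,0,20,0,0.6],[0,0,16,0,0.6],[0,0,12,0,0.6],[0,0,6,0,0.6],[0,0,0,0,0.6],[0,0,0,0,0.6]],
])

```text
t: 2.52
tcp_pos: [0.4608, 0.0115, 0.2608]
tool_rot: [[0.016, 1.0, -0.0], [1.0, -0.016, 0.0], [0.0, -0.0, -1.0]]
contact_force: [-0.2, -0.5, 0.8]
finger_gap: 0.202
grasp_force: 0.0
```

```bash
python3 - <<'E'
from h import *
cv2.imwrite("pics/side1.png",env.camera("side")[:,:,::-1])
s=env.read_state();print(s['tcp_pos'],s['contact_force'])
E
```

```text
[0.46090831 0.01152324 0.26118681] [-0.4047481   0.57912996 -0.01258738]
```

View pics/side1.png

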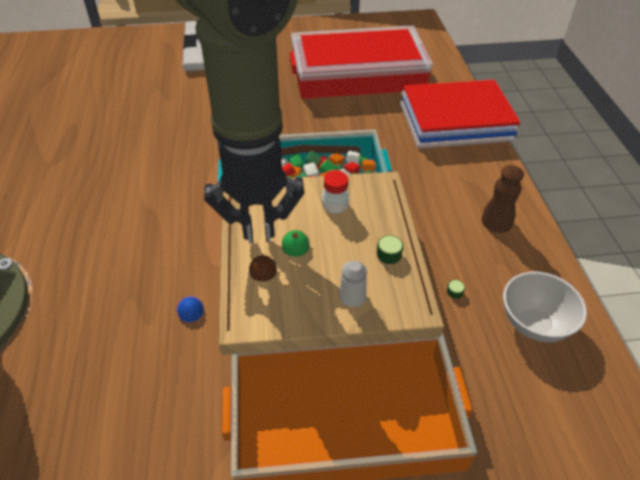

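Setup is right: the fingers stand behind the stone at (263,268). The knuckles bulge wide higher up, so the lime and cucumber will need a slight detour away from the shaker. Pushing the stone now.

carry_out([
  [[-8,0,2,0,0.6],[-8,0,0,0,0.6],[-10,0,0,0,0.6],[-12,0,0,0,0.6],[-12,0,0,0,0.6],[-12,0,0,0,0.6],[-12,0,0,0,0.6],[-12,0,0,0,0.6],[-12,0,0,0,0.6],[-12,0,0,0,0.6]],
])

```text
t: 3.4
tcp_pos: [0.4587, -0.1002, 0.259]
tool_rot: [[0.017, 1.0, 0.0], [1.0, -0.017, -0.0], [-0.0, 0.0, -1.0]]
contact_force: [0.8, 0.1, 0.9]
finger_gap: 0.2
grasp_force: 0.2
```

```bash
python3 - <<'E'
from h import *
cv2.imwrite("pics/side2.png",env.camera("side")[:,:,::-1])
s=env.read_state();print(s['tcp_pos'],s['contact_force'])
E
```

```text
[ 0.45850293 -0.10264885  0.25875698] [ 0.5503581  -3.2042473  -0.45080576]
```

View pics/side2.png

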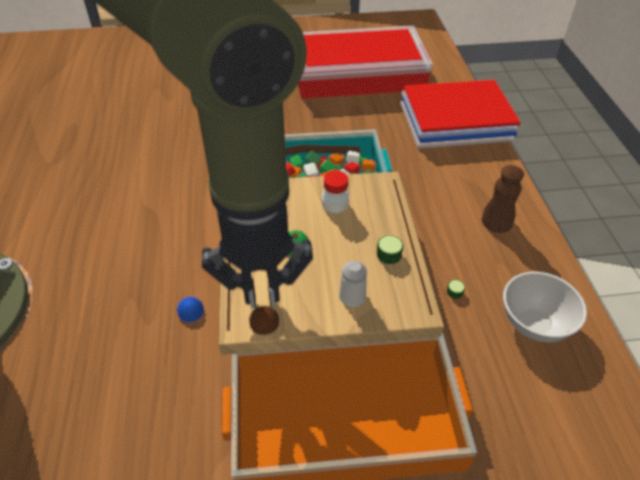

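The stone is nested at (264,318) near the edge. Finishing it off, then lifting.

carry_out([
  [[-12,0,0,0,0.6],[-12,0,0,0,0.6],[-12,0,0,0,0.6],[-12,0,0,0,0.6],[-12,0,0,0,0.6],[-12,0,0,0,0.6],[-10,0,0,0,0.6],[0,0,0,0,0.6],[0,0,-30,0,0.6],[0,0,-30,0,0.6]],
])

```text
t: 4.28
tcp_pos: [0.4571, -0.1801, 0.3182]
tool_rot: [[0.015, 1.0, -0.004], [1.0, -0.015, 0.003], [0.003, -0.004, -1.0]]
contact_force: [0.7, -0.7, 0.6]
finger_gap: 0.203
grasp_force: 0.0
```

```bash
python3 - <<'E'
from h import *
im=env.camera("top"); cv2.imwrite("pics/top3.png",im[:,:,::-1])
s=env.read_state();print(s['t'],s['tcp_pos'],s['contact_force'])
E
```

```text
4.3333 [ 0.45903827 -0.17964439  0.32404401] [2.19823676 0.45528227 3.58089849]
```

View pics/top3.png

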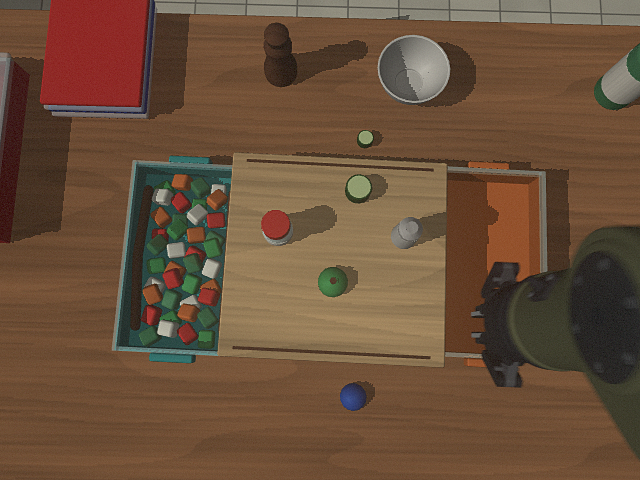

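Stone has gone over the edge; the lime at (332,281) and the rest are undisturbed. Next, the lime.

carry_out([
  [[36,8,0,0,0.6],[36,8,0,0,0.6],[36,8,0,0,0.6],[36,8,0,0,0.6],[36,7,0,0,0.6],[36,5,0,0,0.6],[0,0,0,0,0.6],[0,0,20,0,0.6],[0,0,20,0,0.6],[0,0,10,0,0.6]],
])

```text
t: 5.17
tcp_pos: [0.5043, 0.0353, 0.267]
tool_rot: [[0.014, 1.0, -0.002], [1.0, -0.014, 0.0], [-0.0, -0.002, -1.0]]
contact_force: [0.4, 0.6, -0.7]
finger_gap: 0.197
grasp_force: 0.0
```

carry_out([
  [[0,0,6,0,0.6],[0,0,3,0,0.6],[-8,0,0,0,0.6],[-10,-2,0,0,0.6],[-10,-3,0,0,0.6],[-10,-3,0,0,0.6],[-10,-3,0,0,0.6],[-10,-3,0,0,0.6],[-10,-3,0,0,0.6],[-10,-3,0,0,0.6]],
])

```text
t: 6.0
tcp_pos: [0.4835, -0.0439, 0.2599]
tool_rot: [[0.016, 1.0, 0.0], [1.0, -0.016, -0.0], [-0.0, 0.0, -1.0]]
contact_force: [0.2, 1.4, 1.7]
finger_gap: 0.202
grasp_force: 0.5
```

```bash
python3 - <<'E'
from h import *
im=env.camera("side"); cv2.imwrite("pics/side4.png",im[:,:,::-1])
s=env.read_state();print(s['t'],s['tcp_pos'],s['contact_force'])
E
```

```text
6.05 [ 0.48278258 -0.04603989  0.25954478] [-2.09201789 -3.26388787 -1.24160995]
```

View pics/side4.png

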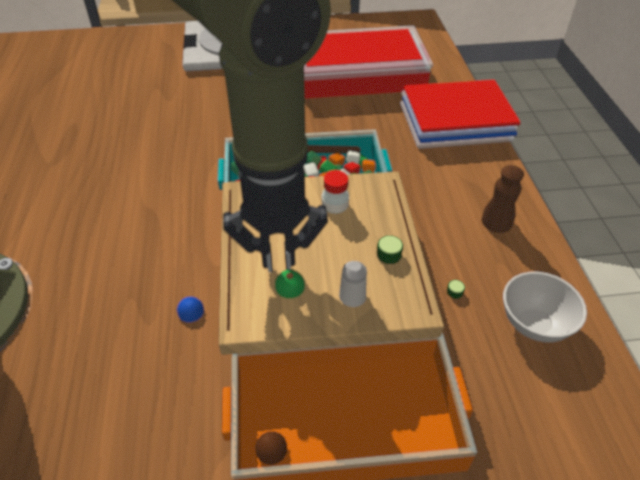

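The stone is in the orange tub at (271,447). The lime at (290,284) looks a bit off to the right of the fingers, so I'll measure it.

```bash
python3 - <<'E'
from h import *
im=cv2.imread("pics/side4.png")[:,:,::-1]
b=blobs(im,(260,255,320,310),(45,85),120,(30,255)); print(b)
for x in b: print(ray("side",x[1],.09))
E
```

```text
[(549, [289.3, 284.3], [16, 15, 28, 28])]
[ 0.49465283 -0.07885891  0.09      ]
```

carry_out([
  [[12,0,0,0,0.6],[0,13,0,0,0.6],[-8,0,0,0,0.6],[-8,0,0,0,0.6],[-10,-0.5,0,0,0.6],[-10,-0.5,0,0,0.6],[-10,-0.5,0,0,0.6],[-10,-0.5,0,0,0.6]],
])

```text
t: 6.72
tcp_pos: [0.4936, -0.0885, 0.2596]
tool_rot: [[0.017, 1.0, -0.001], [1.0, -0.017, -0.0], [-0.0, -0.001, -1.0]]
contact_force: [0.3, 0.8, 0.0]
finger_gap: 0.202
grasp_force: 0.1
```

```bash
python3 - <<'E'
from h import *
im=env.camera("side"); cv2.imwrite("pics/side5.png",im[:,:,::-1])
s=env.read_state();print(s['t'],s['tcp_pos'],s['contact_force'])
b=blobs(im,(255,265,325,350),(45,85),120,(30,255)); print(b)
for x in b: print(ray("side",x[1],.09))
E
```

```text
6.7667 [ 0.49348802 -0.09067561  0.25940909] [-0.21759836 -1.84371858 -0.77863484]
[(615, [290.8, 310.7], [21, 31, 30, 29])]
[ 0.49275017 -0.1209468   0.09      ]
```

Centred now. Pushing the lime over the edge, then lifting.

carry_out([
  [[-12,0,0,0,0.6],[-12,0,0,0,0.6],[-12,0,0,0,0.6],[-12,0,0,0,0.6],[-12,0,0,0,0.6],[-12,0,0,0,0.6],[-12,0,0,0,0.6],[-6,0,0,0,0.6],[0,0,-30,0,0.6],[0,0,-35,0,0.6]],
])

```text
t: 7.6
tcp_pos: [0.4918, -0.1778, 0.3234]
tool_rot: [[0.016, 1.0, -0.005], [1.0, -0.016, 0.003], [0.003, -0.005, -1.0]]
contact_force: [0.4, -0.2, 0.5]
finger_gap: 0.198
grasp_force: 0.0
```

carry_out([
  [[0,0,-25,0,0.6],[31,22,0,0,0.6],[31,22,0,0,0.6],[31,22,0,0,0.6],[31,22,0,0,0.6],[31,22,0,0,0.6],[31,22,0,0,0.6],[0,0,0,-6,0.6],[0,0,0,-6,0.6],[0,0,0,0,0.6]],
])

```text
t: 8.43
tcp_pos: [0.6278, 0.0079, 0.3492]
tool_rot: [[-0.199, 0.98, -0.001], [0.98, 0.199, 0.001], [0.001, -0.001, -1.0]]
contact_force: [0.8, 0.0, -0.5]
finger_gap: 0.203
grasp_force: 0.0
```

```bash
python3 - <<'E'
from h import *
im=env.camera("side"); cv2.imwrite("pics/side6.png",im[:,:,::-1])
s=env.read_state();print(s['t'],s['tcp_pos'],s['tool_rot'])
b=blobs(im,(355,215,425,290),(25,85),60,(20,255)); print(b)
print([ray("side",x[1],.092) for x in b])
E
```

```text
8.4833 [0.62767335 0.00701812 0.34924388] [[-1.91762013e-01  9.81441119e-01 -8.12534813e-04]
 [ 9.81441261e-01  1.91762430e-01  4.69787992e-04]
 [ 6.16882902e-04 -7.07367700e-04 -9.99999560e-01]]
[(624, [389.4, 249.0], [22, 20, 26, 29])]
[array([ 0.63627924, -0.03588285,  0.092     ])]
```

View pics/side6.png

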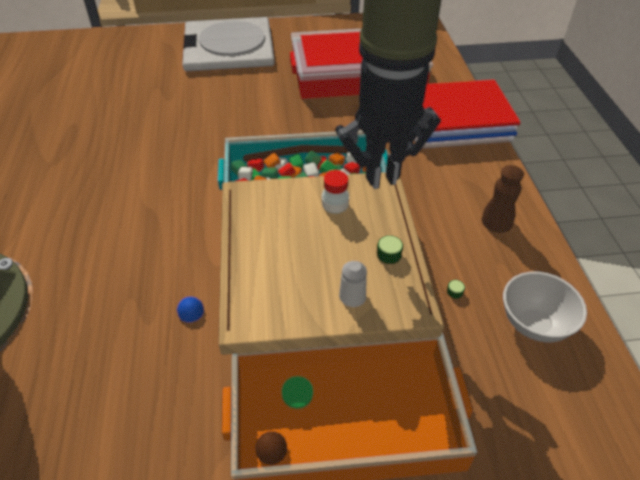

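The lime is in the tub at (297,392) and the stone at (271,447). The cucumber at (389,249) lies in line ahead of the fingers. Descend and push it diagonally, away from the shaker.

carry_out([
  [[0,0,30,0,0.6],[0,0,30,0,0.6],[0,0,18,0,0.6],[0,0,8,0,0.6],[0,0,2,0,0.6],[-8,0,0,0,0.6],[-8,0,0,0,0.6],[-8,0,0,0,0.6],[-8,0,0,0,0.6],[-8,0,0,0,0.6]],
])

```text
t: 9.32
tcp_pos: [0.6357, -0.0336, 0.2625]
tool_rot: [[-0.191, 0.982, 0.001], [0.982, 0.191, -0.0], [-0.001, 0.001, -1.0]]
contact_force: [-0.8, 0.6, 0.7]
finger_gap: 0.198
grasp_force: 0.2
```

carry_out([
  [[-8,0,0,0,0.6],[-8,0,0,0,0.6],[-8,0,0,0,0.6],[-4,0,0,0,0.6],[0,0,0,0,0.6]],
])

```text
t: 9.73
tcp_pos: [0.6409, -0.0614, 0.2615]
tool_rot: [[-0.191, 0.982, -0.0], [0.982, 0.191, -0.001], [-0.001, -0.0, -1.0]]
contact_force: [-0.3, -0.1, 0.0]
finger_gap: 0.201
grasp_force: 0.0
```

```bash
python3 - <<'E'
from h import *
im=env.camera("side"); cv2.imwrite("pics/side7.png",im[:,:,::-1])
s=env.read_state();print(s['t'],s['tcp_pos'],s['tool_rot'][:2,0],s['contact_force'])
b=blobs(im,(365,225,435,330),(25,85),60,(20,255)); print(b)
print([ray("side",x[1],.092) for x in b])
E
```

```text
9.7833 [ 0.64071639 -0.06039355  0.26148458] [-0.19167155  0.98145912] [-0.291154    0.5356028  -0.56284514]
[(692, [404.8, 278.5], [26, 37, 29, 32])]
[array([ 0.64555891, -0.08928804,  0.092     ])]
```

View pics/side7.png

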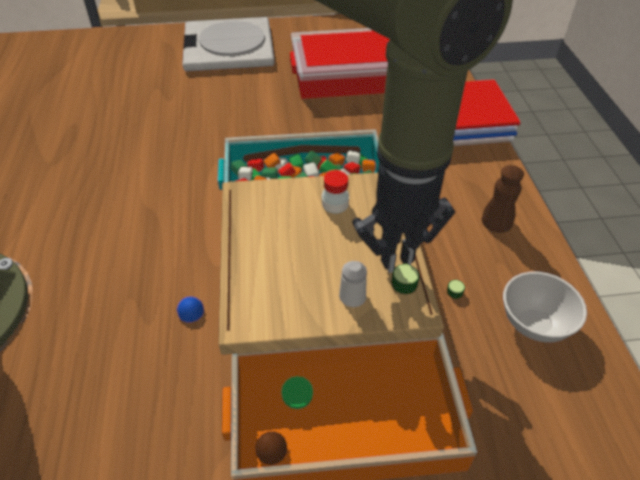

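carry_out([
  [[10,0,0,0,0.6],[0,0,0,6,0.6],[0,0,0,6,0.6],[0,7,0,0,0.6],[-8,0,0,0,0.6],[-8,0,0,0,0.6],[-8,0,0,0,0.6],[-8,0,0,0,0.6],[-8,0,0,0,0.6],[-8,0,0,0,0.6]],
])

```text
t: 10.62
tcp_pos: [0.6449, -0.0995, 0.2616]
tool_rot: [[0.016, 1.0, -0.0], [1.0, -0.016, -0.0], [-0.0, -0.0, -1.0]]
contact_force: [-0.7, 0.5, -0.1]
finger_gap: 0.2
grasp_force: 0.1
```

```bash
python3 - <<'E'
from h import *
im=env.camera("side")
s=env.read_state();print(s['t'],s['tcp_pos'],s['tool_rot'][:2,0],s['contact_force'])
b=blobs(im,(375,245,445,350),(25,85),60,(20,255)); print(b)
print([ray("side",x[1],.092) for x in b])
cv2.imwrite("pics/side8.png",im[:,:,::-1])
E
```

```text
10.6667 [ 0.64481048 -0.10165422  0.26138838] [0.01825599 0.99983182] [-0.19855701 -1.94182284  0.33076564]
[(740, [410.4, 301.2], [21, 40, 30, 33])]
[array([ 0.64429121, -0.12627255,  0.092     ])]
```

View pics/side8.png

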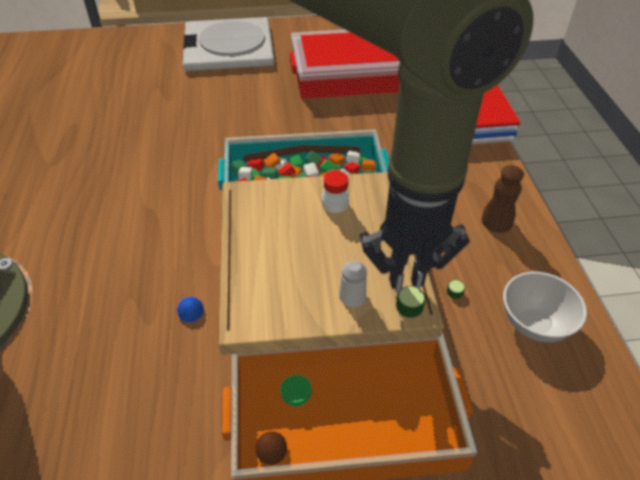

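The cucumber at (410,301) is centred, and the shaker at (353,285) has not moved. Finishing the push, then lifting.

carry_out([
  [[-11,0,0,0,0.6],[-12,0,0,0,0.6],[-12,0,0,0,0.6],[-12,0,0,0,0.6],[-12,0,0,0,0.6],[-12,0,0,0,0.6],[-8,0,0,0,0.6],[0,0,0,0,0.6],[0,0,-30,0,0.6],[0,0,-40,0,0.6]],
])

```text
t: 11.5
tcp_pos: [0.6427, -0.177, 0.3288]
tool_rot: [[0.015, 1.0, -0.007], [1.0, -0.015, 0.002], [0.002, -0.007, -1.0]]
contact_force: [2.3, -0.6, -0.7]
finger_gap: 0.198
grasp_force: 0.0
```

carry_out([
  [[0,0,-40,0,0.6],[0,0,-30,0,0.6],[-10,-30,0,0,0.6],[-10,-40,0,0,0.6],[-10,-40,0,0,0.6],[-40,0,0,0,0.6],[-40,0,0,0,0.6],[-40,0,0,0,0.6],[-40,0,0,0,0.6],[0,0,0,0,0.6]],
])

```text
t: 12.33
tcp_pos: [0.5284, -0.3744, 0.4003]
tool_rot: [[0.026, 1.0, -0.002], [1.0, -0.026, -0.004], [-0.004, -0.002, -1.0]]
contact_force: [-1.3, -1.8, -0.3]
finger_gap: 0.2
grasp_force: 0.0
```

```bash
python3 - <<'E'
from h import *
im=np.vstack([env.camera("top")[120:400,100:580],env.camera("side")[160:480,160:640]])
cv2.imwrite("pics/end.png",im[:,:,::-1])
s=env.read_state();print(s['t'],s['tcp_pos'],s['contact_force'])
E
```

```text
12.4333 [ 0.53035296 -0.36683046  0.40091377] [-0.10432593  1.37720014 -0.2572224 ]
```

View pics/end.png

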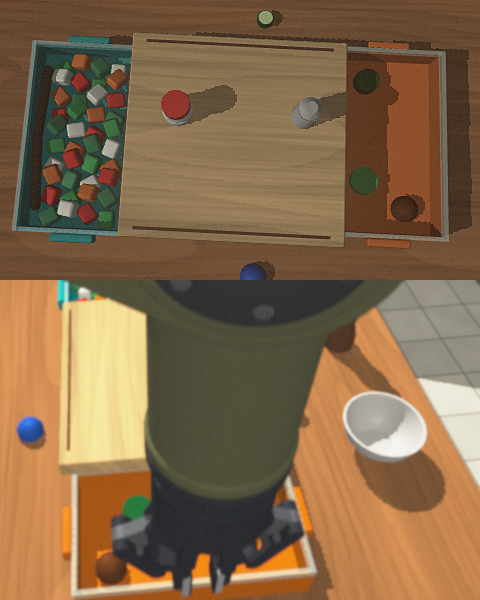

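All three scraps lie in the orange tub: cucumber (365,82), lime (363,181) and stone (404,208) in the composite. The jar and shaker stand where they were. Handing in.

```bash
python3 -c "
from workcell import env
print(env.finish_job())"
```

```text
the job is handed in; nothing more can be done
None
```

The lime, cucumber and stone are all in the orange container, and the jar and shaker look unmoved; I handed the job in at about 12.4 s of robot time and got no verdict back, and I viewed 11 pictures, one over the limit of 10.

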